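Shift the bench gear selector from second into third

TASK

The gear shifter on the bench has been left in second (its left slot nearest the robot); put it in third so that its gear position switch can be tested: push the lever forward out of second into the cross channel, push it across to the right, then forward until it is fully home in the right-hand forward slot, and come away from it. Only push, with the fingertips or the outside of the fingers - never take the knob or lever between the fingers - and do not force it or run it into first or fourth on the way. Leave everything else on the bench where it is.

Things in the scene. Friction and masses are not known exactly. Their poses are not given: they have to be found in the camera images.
- tower: Gear shifter unit fixed to the bench: steel base plate 260 x 200 x 10 mm, cast aluminium housing 120 x 110 mm with a flat steel gate plate on top. Origin: centre of the base plate's underside, on the bench. x points forward (away from the robot's side, turned up to 0.35 rad), y left, z up. The lever pivots 60 mm above the origin. A switch plug sticks out at the right (to y = -94 mm, 88 mm high).
- gate (a point): Centre of the H on top of the gate plate, 122.5 mm above the tower's origin, axes as the tower's. Two lanes along x, 16 mm wide, centred at y = +13 (left) and -13 mm (right), ends at x = +26 and -26 mm, joined at x = 0 by an 18 mm wide cross channel; the tongues' tips are rounded. First = left forward, second = left rear, third = right forward, fourth = right rear. No stop between second and first.
- third_slot_end (a point): Middle of the forward end of the right lane (third), on top of the gate plate: there the lever's rod stops when it is fully home. Axes as the tower's.
- knob (a point): Centre of the lever's black ball knob, 48 mm in diameter, on a 12 mm rod (24 mm collar down to 40 mm below the centre), 200 mm above the pivot: 260 mm above the bench at neutral, about 248 in gear. z up along the lever, x forward, y left, tilting with it. It goes 40 to 60 mm from second to neutral, 85 mm across, 60 mm on to third. Nothing near it stands higher than 225 mm.
- lever_foreaft (a joint): Fore-and-aft angle of the lever, rad: 0 at neutral, positive forward. Starts at -0.29 to -0.20 (in second). It crosses between the lanes within about 0.05 of 0 (the rounded tips guide it in from 0.1). Fully home in third (or first) about +0.30, where the slot's end stops it; second and fourth -0.30. Friction holds it where it is left; moving it takes about 4.5 N at the knob.
- lever_across (a joint): Sideways angle of the lever, rad, positive to the right: about -0.21 in the left lane (where it starts), +0.21 in the right lane; the gate stops it at about 0.233. Friction holds it where it is left; moving it takes about 3.5 N at the knob.
- multimeter: Bystander, loose: multimeter, 185 x 92 mm, 45 mm high, lying flat on its back. Origin: the middle of its underside.
- crimper: Bystander, loose: ratchet crimping pliers, 220 mm long, 80 mm over the handles, 20 mm high, lying flat. Origin: the middle of its underside.
- water_bottle: Bystander, loose: standing plastic water bottle, 66 mm in diameter, 215 mm high. Origin: the middle of its underside.
- tumbler: Bystander, loose: standing steel travel tumbler with a black lid, 74 mm in diameter, 161 mm high. Origin: the middle of its underside.
- tape_roll: Bystander, loose: roll of black tape lying flat, 70 mm in diameter, 19 mm high. Origin: the middle of its underside.
- terminal_tray: Bystander, loose: grey tray of crimp terminals, 90 x 125 mm, 38 mm high. Origin: the middle of its underside.
- screwdriver: Bystander, loose: screwdriver lying flat, 190 mm long, 26 mm thick. Origin: the middle of its underside.

How it is judged:
By the outcome, as a careful person would: the job done as asked, in the order asked, and still so for the second after the job is handed in, with the robot touching nothing.
It also fails if it takes over 61 s, if anything falls off the work surface, if the arm or the gripper's body presses on something with over 40 N, if the wrist force passes 120 N, or if a joint passes its speed limit or range.

ROBOT

A 7-joint arm with a two-finger parallel gripper is mounted at the origin on the work surface. World frame = base frame: x ahead of the robot, y to its left, z up, the work surface at z = 0. Lengths are in mm, angles in rad, forces in N, time in s.
With the tool pointing down it reaches from about 400 to 900 mm from the base axis. Payload 5.6 kg.
Tool frame: the origin (TCP) lies midway between the tips of the shut fingers; the grasp point (between the pads) lies 19 mm behind it; x points along the fingers, y is the direction in which the jaws open and shut, and the axes are right-handed (so a half turn about x gives the same grasp; the last joint's range is limited). The gripper opens to 92 mm and grips with 3 to 60 N. Pads are 20 mm wide; open, the fingers measure 128 mm over their backs; the gripper's body (75 mm by 189 mm) begins 69 mm behind the grasp point.
Start: joints at [1.058, 0.468, -0.012, 1.603, 0.006, 1.071, -0.056], TCP at [294.222, -579.605, 214.592] pointing down, gripper open.
Joint ranges: [-2.53, 2.53], [-0.31, 2.02], [-1.57, 1.55], [0.28, 2.44], [-1.29, 4.43], [0.15, 1.84], [-2.92, 2.92]. Speed limits (rad/s): [2.57, 2.57, 3.14, 3.14, 3.14, 3.14, 3.14].

INTERFACE

Orientations are given as a 3x3 rotation matrix whose columns are the frame's x, y, z axes.
In Python, from cell import arm, read_camera, spotter gives the robot as it stands.
- The arm moves only by the tool jog_arm, never from a script. Its argument "rows" is a list of rows, each a list of 7 numbers: the shift along the world's x, y, z in mm, then the turn, a rotation vector about the world's x, y, z in rad, then the closure, from 0 (fully open) to 1 (shut). A call has 1 to 20 rows; each row is the pose to reach, as a shift and turn from the pose commanded when the call began; what a row does not reach only later rows make up. A row lasts 1/8 s, in which the tool goes at most 62.5 mm and 10.7 degrees, less where a joint would pass 70% of its speed; a pose out of reach is approached as far as the arm can. A call with a gripper value outside its range is refused whole. The fingers move at their own pace and stop on an object; "force" is the grip in N (left out, the last holds). Time passes only in rows, so rows that repeat a pose let the fingers close. It gives the time, the measured TCP pose, the force and the opening at its end, in the units of the state.
- arm.sense(): the state, without advancing time (a new reading comes with each control period).
- read_camera(name): name is "side" or "top" or "wrist"; returns a dict with "image" (400x640x3 uint8, blue, green, red), "fx", "fy", "cx", "cy" (pixels), "position" and "attitude" of the camera in the world. Camera axes: x right, y up, looking along -z (the intrinsics and any distortion apply to the point x, -y, -z); pixel columns grow to the right and rows downward; lengths in mm; the calibration is good to about 2 mm. A picture is of the moment at which its call begins. There is no depth.
- arm.hand_in(): hands the job in, once; it reports no verdict.
Trained networks look in the newest picture that a camera, given by its name, has taken for a name from the list of things; names that differ only in an ending like _2 or _b are one class to them, and where a whole thing is asked for, a point or a joint stands for the part that bears it (a point fixed in the world has none). Each returns a list of dicts, best first, with "score" (0 to 1); they miss things now and then, are a little off and sometimes report something else, mostly with a low value. They report only what shows in the picture. A call takes as long as a camera call.
- spotter.masks_of(camera, thing): "pixels" (400x640 bool, what is visible of it) and "uv" ([column, row] in pixels, amid what is visible of it).
The state is a dict: "clock": time; "joint_pos": joint angles; "joint_vel": joint speeds; "effort": joint torques, N m; "ee_pos": TCP position; "ee_rot": TCP orientation; "wrist_force": force on the tool from outside, world axes, zero at the start; "ft_torque": the same for the moment, N m; "finger_gap": opening from 0.0 (shut) to 1.0 (fully open).
Only numpy, scipy, OpenCV 4.12 (cv2) and the standard library are available. Lean on these libraries where they do the work, as an engineer would, in place of code of your own. Each camera call takes 0.05 s, during which the arm holds its last target.

## Working session

There is one attempt and no reset: what is moved stays moved. The work goes in short steps, Python scripts to look and compute and a tool call to move; the robot and the scene stay as the last step left them, time stands still between calls to the robot, and variables do not carry over. Pictures are saved under pics/ and viewed, and the job is handed in when it is done.

Besides the shell and the picture viewer there is one more tool, called after "Call:" in YAML: its name, and indented under it one key for each argument. jog_arm: Moves the arm, as the interface text tells. Its arguments: {"type":"object","properties":{"rows":{"type":"array","items":{"type":"array","items":{"type":"number"}}},"force":{"type":"number"}},"required":["rows"]}

```bash
mkdir -p pics; ls; python3 - <<'E'
from cell import arm, read_camera, spotter
import cv2
s=arm.sense(); print(s['clock'],s['ee_pos'],s['ee_rot'],s['finger_gap'],s['wrist_force'])
for n in ['side','top']:
    c=read_camera(n); cv2.imwrite(f'pics/{n}0.png',c['image']); print(n,{k:c[k] for k in c if k!='image'})
    for t in ['knob','tower','gate']:
        try:
            for m in spotter.masks_of(n,t)[:2]: print(n,t,m['score'],m['uv'],m['pixels'].sum())
        except Exception as e: print(t,e)
print(arm.sense()['clock'])
E
```

```text
pics
0.0 [ 293.91484564 -579.08838054  213.62219099] [[-9.25308098e-04  4.52594210e-01 -8.91716112e-01]
 [ 1.56455903e-03 -8.91714747e-01 -4.52595141e-01]
 [-9.99998348e-01 -1.81393244e-03  1.17000518e-04]] 0.9983436229360758 [0.51709859 0.21581753 0.53752828]
side {'fx': 374.62417146645004, 'fy': 374.62417146645004, 'cx': 316.6195438749525, 'cy': 194.2284417018831, 'position': array([535.3362055 , 960.14750706, 771.58569012]), 'attitude': array([[-0.99683865,  0.04219234, -0.067324  ],
       [-0.07938158, -0.5647036 ,  0.82146723],
       [-0.00335848,  0.82421456,  0.56626767]])}
side knob 0.83 [341.9, 141.3] 310
side tower 0.86 [326.6, 191.1] 3668
side gate 0.87 [325.4, 191.7] 3519
top {'fx': 506.53190694213157, 'fy': 506.53190694213157, 'cx': 330.55108482633705, 'cy': 207.31826031736227, 'position': array([ 419.93314378,   68.44945767, 1529.02800614]), 'attitude': array([[-9.44602153e-04,  9.91394865e-01, -1.30901985e-01],
       [-9.99995860e-01, -1.29227966e-03, -2.57109303e-03],
       [-2.71813040e-03,  1.30899014e-01,  9.91391981e-01]])}
top knob 0.82 [402.5, 225.6] 355
top knob 0.27 [400.4, 216.4] 5828
top tower 0.77 [399.8, 213.0] 5789
top gate 0.8 [402.2, 214.2] 5928
0.4
```

```bash
python3 - <<'E'
import cv2
for n,(u,v) in {'side':(330,180),'top':(400,210)}.items():
    i=cv2.imread(f'pics/{n}0.png'); cv2.imwrite(f'pics/{n}0c.png',cv2.resize(i[v-90:v+90,u-120:u+120],(800,600),interpolation=cv2.INTER_CUBIC))
E
```

```text
(no output)
```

View pics/side0.png

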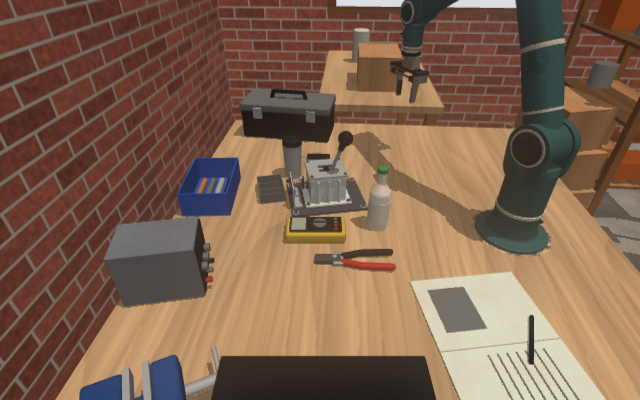

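View pics/top0.png

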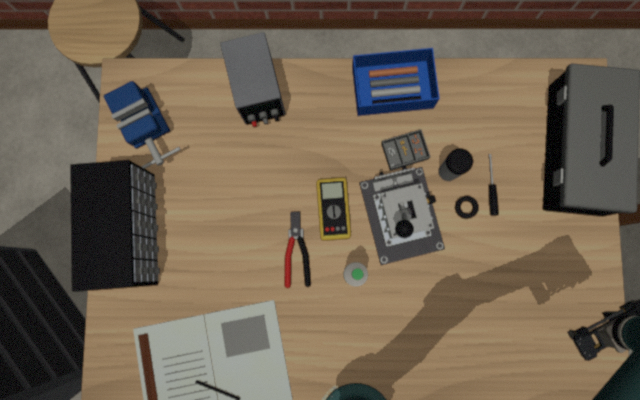

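```bash
ls pics
```

```text
side0.png
side0c.png
top0.png
top0c.png
```

View pics/top0c.png

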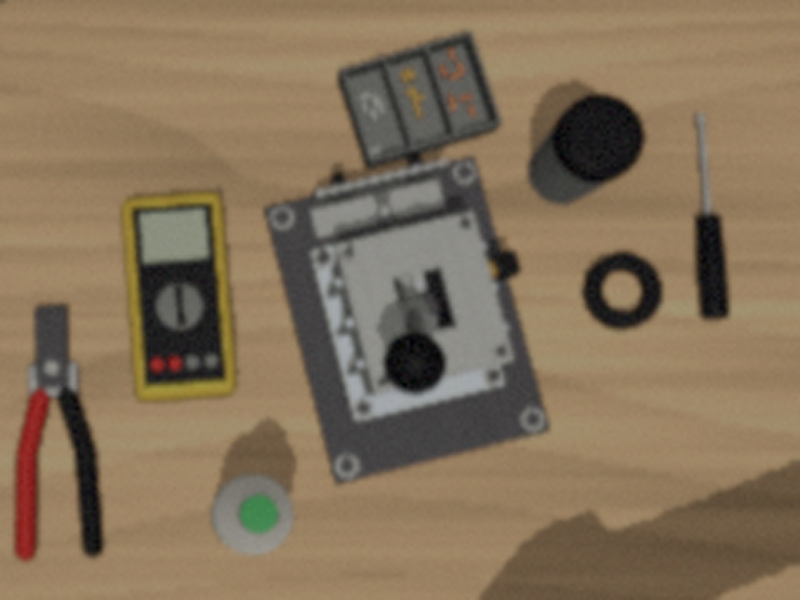

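View pics/side0c.png

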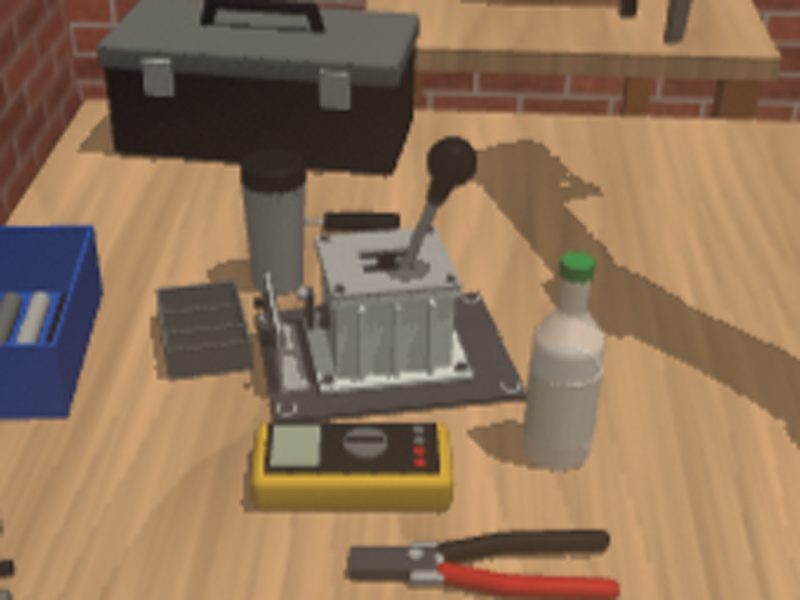

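```bash
cat > h.py <<'E'
import numpy as np, cv2
def ray(c,uv):
    d=np.array([(uv[0]-c['cx'])/c['fx'],-(uv[1]-c['cy'])/c['fy'],-1.]); d=c['attitude']@d
    return c['position'],d/np.linalg.norm(d)
def onz(c,uv,z):
    p,d=ray(c,uv); return p+d*(z-p[2])/d[2]
def proj(c,P):
    q=c['attitude'].T@(np.asarray(P,float)-c['position']); return np.array([c['cx']+c['fx']*q[0]/-q[2],c['cy']-c['fy']*q[1]/-q[2]])
def tri(a,ua,b,ub):
    A=np.zeros((3,3));B=np.zeros(3);R=[]
    for c,u in((a,ua),(b,ub)):
        p,d=ray(c,u);M=np.eye(3)-np.outer(d,d);A+=M;B+=M@p;R.append((p,M))
    X=np.linalg.solve(A,B); return X,[np.linalg.norm(M@(X-p)) for p,M in R]
E
python3 - <<'E'
from cell import arm, read_camera, spotter
from h import *
t=read_camera('top');s=read_camera('side')
B={k:onz(t,(280+u/3.3333,120+v/3.3333),12) for k,(u,v) in dict(FL=(283,217),FR=(464,172),RR=(533,419),RL=(347,465)).items()}
for k in B: print(k,B[k].round(1))
o=sum(B.values())/4; f=B['FL']+B['FR']-B['RL']-B['RR']; l=B['FL']+B['RL']-B['FR']-B['RR']
print('origin',o.round(1),'yaw',np.arctan2(f[1],f[0]),np.arctan2(-l[0],l[1]),np.linalg.norm(f)/2,np.linalg.norm(l)/2)
X,e=tri(t,(402.5,225.6),s,(341.9,141.3)); print('knob mask',X,e)
X,e=tri(t,(280+415/3.333,120+363/3.333),s,(210+452/3.333,90+160/3.333)); print('knob eye',X,e)
yaw=np.arctan2(f[1],f[0]);R=np.array([[np.cos(yaw),-np.sin(yaw)],[np.sin(yaw),np.cos(yaw)]])
d=R.T@(X[:2]-o[:2]); print('knob in tower',d, X[2])
for n,th in [('water_bottle',215),('tumbler',161)]:
    m=spotter.masks_of('side',n)[0]; print(n,m['score'],m['uv'],onz(s,m['uv'],th/2).round())
print('bottle cap',onz(t,(280+258/3.333,120+513/3.333),215).round(),'tumbler lid',onz(t,(280+598/3.333,120+138/3.333),161).round())
np.savez('pose.npz',o=o,yaw=yaw)
E
```

```text
FL [688.2 -32.   12. ]
FR [ 729.7 -197.9   12. ]
RR [ 504.1 -254.4   12. ]
RL [463.2 -87.   12. ]
origin [ 596.3 -142.8   12. ] yaw 0.24249215141596162 0.24237649226902966 232.0896721433801 171.6374697555584
knob mask [ 542.65438293 -111.97443328  239.40255139] [np.float64(0.20485850695374744), np.float64(0.20485850695398458)]
knob eye [ 532.33250453 -115.40616972  249.68281655] [np.float64(1.1216302446256887), np.float64(1.1216302446255795)]
knob in tower [-55.49920722  41.9877692 ] 249.68281655387887
water_bottle 0.6 [378.7, 204.8] [424.  39. 108.]
tumbler 0.79 [293.2, 153.7] [ 730. -312.   80.]
bottle cap [421.   3. 215.] tumbler lid [ 728. -283.  161.]
```

Call:
jog_arm:
  rows:
    - [8,20,10,0,0,-0.02,1]
    - [26,68,20,0,0,-0.05,1]
    - [44,113,25,0,0,-0.08,1]
    - [62,158,25,0,0,-0.1,1]
    - [80,203,25,0,0,-0.12,1]
    - [97,248,25,0,0,-0.15,1]
    - [115,293,25,0,0,-0.17,1]
    - [132,338,25,0,0,-0.19,1]
    - [150,383,25,0,0,-0.21,1]
    - [163,418,25,0,0,-0.227,1]
    - [172,440,25,0,0,-0.227,1]
    - [175,448,25,0,0,-0.227,1]
    - [175,448,25,0,0,-0.227,1]
    - [175,448,25,0,0,-0.227,1]
  force: 20

```text
clock: 2.35
ee_pos: [468.8, -132.9, 239.5]
ee_rot: [[-0.0, 0.238, -0.971], [-0.0, -0.971, -0.238], [-1.0, 0.0, 0.0]]
wrist_force: [-0.0, -0.5, 0.4]
finger_gap: 0.002
```

```bash
cat > look.py <<'E'
import sys
from cell import arm, read_camera, spotter
from h import *
P=np.load('pose.npz');o=P['o'];y=float(P['yaw']);c,s_=np.cos(y),np.sin(y);R=np.array([[c,-s_],[s_,c]])
def tw(p): return np.r_[R.T@(np.asarray(p)[:2]-o[:2]),p[2]].round(1)
S=arm.sense();print('t',S['clock'],'tcp',S['ee_pos'].round(1),'tower',tw(S['ee_pos']),'F',S['wrist_force'].round(1),'gap',S['finger_gap'],'zyaw',np.arctan2(-S['ee_rot'][1,2],-S['ee_rot'][0,2]))
n=sys.argv[1]
cs={k:read_camera(k) for k in('top','side')}
im=[cv2.resize(cs[k]['image'][v-50:v+50,u-66:u+67],(400,300),interpolation=cv2.INTER_CUBIC) for k,(u,v) in{'top':(400,212),'side':(335,160)}.items()]
cv2.imwrite(f'pics/{n}.png',np.hstack(im))
E
python3 look.py a1
```

```text
t 2.35 tcp [ 468.8 -132.9  239.5] tower [-121.4   40.3  239.5] F [-0.  -0.5  0.4] gap 0.002033012534043543 zyaw 0.24078967050086122
```

View pics/a1.png

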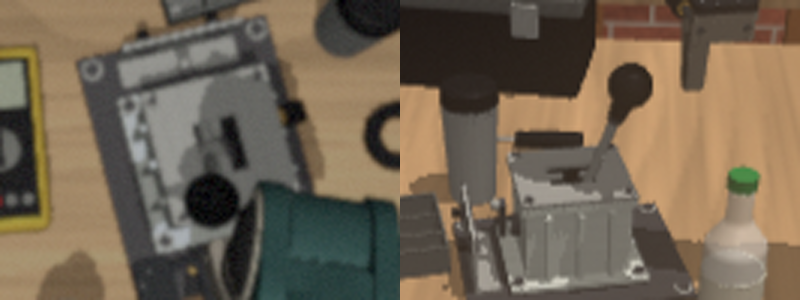

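Call:
jog_arm:
  rows:
    - [12,3,0,0,0,0,1]
    - [20,5.5,0,0,0,0,1]
    - [25,7,0,0,0,0,1]
    - [29,8,0,0,0,0,1]
    - [33,9,0,0,0,0,1]
    - [37,10,0,0,0,0,1]
    - [40,11,0,0,0,0,1]

```text
clock: 3.32
ee_pos: [507.6, -121.2, 239.5]
ee_rot: [[-0.004, 0.24, -0.971], [-0.001, -0.971, -0.24], [-1.0, -0.0, 0.004]]
wrist_force: [-5.8, -0.2, 3.7]
finger_gap: 0.006
```

```bash
python3 look.py a2
```

```text
t 3.325 tcp [ 507.6 -121.2  239.5] tower [-80.9  42.3 239.5] F [-5.8 -0.2  3.7] gap 0.006036850600753708 zyaw 0.24207081879541914
```

View pics/a2.png

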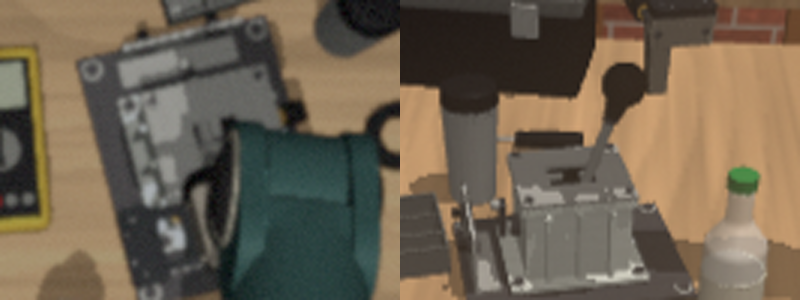

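```bash
cat >> look.py <<'E'
from scipy.optimize import least_squares
m=spotter.masks_of('side','knob')
if m:
    M=m[0]['pixels'];n_,L,st,_=cv2.connectedComponentsWithStats(M.astype(np.uint8));k=1+np.argmax(st[1:,4]);ys,xs=np.where(L==k)
    top=ys.min();sel=ys<top+17
    cu,cv_=(xs[sel].mean(),top+8.5)
    def kp(a):
        x,yy=np.tan(a[0]),-np.tan(a[1]);d=np.array([x,yy,1]);d=200*d/np.linalg.norm(d)
        return np.r_[o[:2]+R@d[:2],60+d[2]]
    f=lambda a:np.r_[proj(cs['side'],kp(a))-(cu,cv_)]
    r=least_squares(f,[0,0]);print('side knob',m[0]['score'],(cu,cv_),M.sum(),'angles(fa,ac)',r.x.round(3),'knob tower',tw(kp(r.x)),'resid',r.fun.round(2))
    for ac in(-.21,.21):
        r=least_squares(lambda a:f([a[0],ac]),[0]);print(' fixed across',ac,r.x.round(3),tw(kp([r.x[0],ac])),r.fun.round(2))
E
python3 look.py a3
```

```text
t 3.425 tcp [ 508.  -121.1  239.5] tower [-80.5  42.4 239.5] F [-5.4  0.1  3.8] gap 0.007089341536632941 zyaw 0.24234814451076453
side knob 0.79 (np.float64(342.8612440191388), np.float64(139.5)) 306 angles(fa,ac) [-0.241 -0.253] knob tower [-46.3  48.7 248.4] resid [-0.  0.]
 fixed across -0.21 [-0.252] [-48.8  40.4 249.7] [ 0.21 -1.6 ]
 fixed across 0.21 [-0.41] [-78.2 -38.4 240. ] [ 3.52 -9.91]
```

Call:
jog_arm:
  rows:
    - [4,1,0,0,0,0,1]
    - [8,2,0,0,0,0,1]
    - [12,3,0,0,0,0,1]
    - [16,4,0,0,0,0,1]
    - [20,5,0,0,0,0,1]
    - [24,6,0,0,0,0,1]
    - [28,7,0,0,0,0,1]
    - [32,8,0,0,0,0,1]
    - [36,9,0,0,0,0,1]
    - [39,9.5,0,0,0,0,1]
    - [41,10,0,0,0,0,1]
    - [41,10,0,0,0,0,1]

```text
clock: 5.08
ee_pos: [550.5, -110.4, 239.5]
ee_rot: [[0.0, 0.241, -0.971], [0.0, -0.971, -0.241], [-1.0, -0.0, -0.0]]
wrist_force: [-3.6, 0.8, 1.8]
finger_gap: 0.005
```

```bash
python3 look.py a4
```

```text
t 5.075 tcp [ 550.5 -110.4  239.5] tower [-36.6  42.5 239.5] F [-3.6  0.8  1.8] gap 0.005050551396864097 zyaw 0.2429115099157292
side knob 0.71 (np.float64(329.21649484536084), np.float64(138.5)) 285 angles(fa,ac) [-0.016 -0.236] knob tower [ -3.1  46.8 254.4] resid [0. 0.]
 fixed across -0.21 [-0.02] [ -3.9  41.7 255.6] [-0.06 -1.07]
 fixed across 0.21 [-0.111] [-21.7 -41.4 254.5] [  0.46 -12.09]
```

View pics/a4.png

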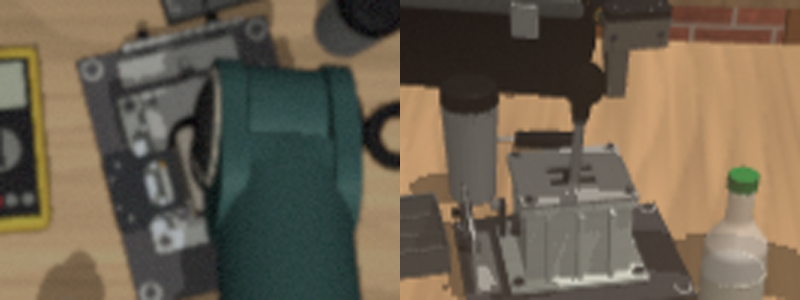

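Call:
jog_arm:
  rows:
    - [2,0.5,0,0,0,0,1]
    - [3,0.7,0,0,0,0,1]
    - [3,0.7,0,0,0,0,1]
    - [-5,-1,0,0,0,0,1]
    - [-18,-4,0,0,0,0,1]
    - [-31,-8,0,0,0,0,1]
    - [-36,10,0,0,0,0,1]
    - [-41,30,0,0,0,0,1]
    - [-46,52,0,0,0,0,1]
    - [-25,57,0,0,0,0,1]
    - [0,64,0,0,0,0,1]
    - [15,67.5,0,0,0,0,1]
    - [21,69,0,0,0,0,1]
    - [21,69,0,0,0,0,1]

```text
clock: 6.98
ee_pos: [571.0, -41.3, 239.4]
ee_rot: [[-0.001, 0.241, -0.971], [0.0, -0.971, -0.241], [-1.0, -0.0, 0.001]]
wrist_force: [0.1, 0.1, -0.1]
finger_gap: 0.005
```

```bash
python3 look.py a5
```

```text
t 6.975 tcp [571.  -41.3 239.4] tower [-2.000e-01  1.047e+02  2.394e+02] F [ 0.1  0.1 -0.1] gap 0.004561796494445286 zyaw 0.24314627902201646
side knob 0.52 (np.float64(325.2911392405063), np.float64(140.5)) 153 angles(fa,ac) [ 0.055 -0.274] knob tower [ 10.6  54.1 252.3] resid [0. 0.]
 fixed across -0.21 [0.048] [  9.3  41.6 255.4] [-0.31 -2.7 ]
 fixed across 0.21 [-0.024] [ -4.7 -41.7 255.6] [ -0.68 -14.06]
```

View pics/a5.png

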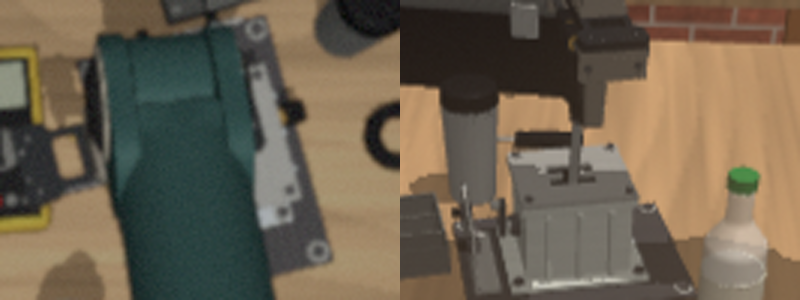

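Call:
jog_arm:
  rows:
    - [2.5,-10,0,0,0,0,1]
    - [4,-16,0,0,0,0,1]
    - [5,-20,0,0,0,0,1]
    - [6,-24,0,0,0,0,1]
    - [7,-28,0,0,0,0,1]
    - [8,-32,0,0,0,0,1]
    - [9,-36,0,0,0,0,1]
    - [10,-40,0,0,0,0,1]

```text
clock: 8.12
ee_pos: [581.5, -81.9, 239.6]
ee_rot: [[0.0, 0.24, -0.971], [-0.0, -0.971, -0.24], [-1.0, 0.0, -0.0]]
wrist_force: [-1.7, 3.5, 3.7]
finger_gap: 0.005
```

```bash
python3 look.py a6
```

```text
t 8.125 tcp [581.5 -81.9 239.6] tower [2.000e-01 6.270e+01 2.396e+02] F [-1.7  3.5  3.7] gap 0.004854643965453315 zyaw 0.2427514355362141
side knob 0.66 (np.float64(323.0289855072464), np.float64(137.5)) 144 angles(fa,ac) [ 0.077 -0.197] knob tower [ 15.1  39.  255.6] resid [0. 0.]
 fixed across -0.21 [0.078] [ 15.3  41.6 255. ] [0.07 0.53]
 fixed across 0.21 [0.02] [  4.  -41.7 255.6] [ -1.   -10.88]
```

View pics/a6.png

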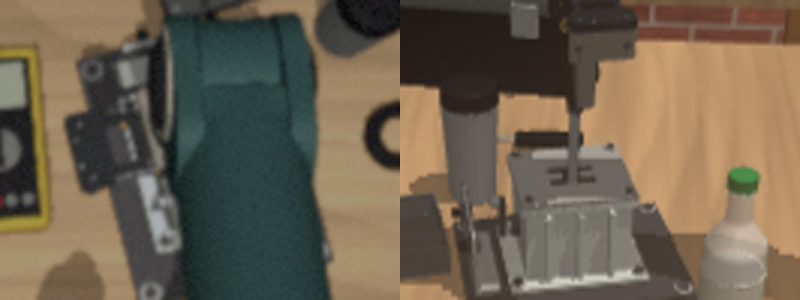

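Call:
jog_arm:
  rows:
    - [1,-4,0,0,0,0,1]
    - [2,-8,0,0,0,0,1]
    - [3,-12,0,0,0,0,1]
    - [4,-16,0,0,0,0,1]
    - [5,-20,0,0,0,0,1]
    - [6,-24,0,0,0,0,1]
    - [7,-28,0,0,0,0,1]
    - [8,-32,0,0,0,0,1]
    - [9,-36,0,0,0,0,1]
    - [10,-40,0,0,0,0,1]
    - [11,-44,0,0,0,0,1]
    - [12,-48,0,0,0,0,1]
    - [13,-52,0,0,0,0,1]
    - [14,-56,0,0,0,0,1]
    - [14.5,-58,0,0,0,0,1]
    - [14.5,-58,0,0,0,0,1]

```text
clock: 10.28
ee_pos: [595.6, -140.1, 239.3]
ee_rot: [[-0.0, 0.24, -0.971], [-0.0, -0.971, -0.24], [-1.0, 0.0, 0.0]]
wrist_force: [-0.1, 0.7, -0.9]
finger_gap: 0.002
```

```bash
python3 look.py a7
```

```text
t 10.275 tcp [ 595.6 -140.1  239.3] tower [  0.    2.8 239.3] F [-0.1  0.7 -0.9] gap 0.0023895330594995738 zyaw 0.24237143257790178
side knob 0.49 (np.float64(320.22058823529414), np.float64(130.5)) 170 angles(fa,ac) [0.082 0.026] knob tower [ 16.3  -5.2 259.3] resid [0. 0.]
 fixed across -0.21 [0.105] [ 20.5  41.5 254.6] [1.23 7.78]
 fixed across 0.21 [0.059] [ 11.6 -41.6 255.3] [-0.47 -3.63]
```

View pics/a7.png

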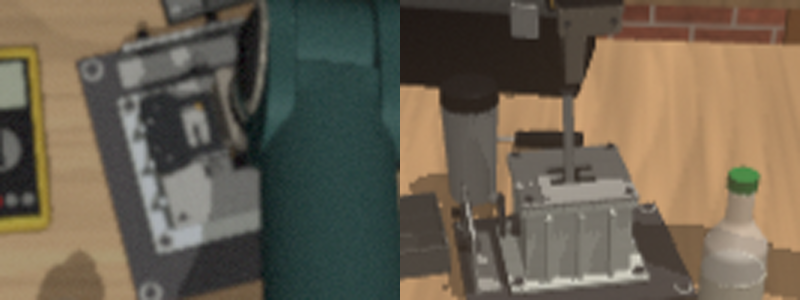

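Call:
jog_arm:
  rows:
    - [0.4,-1.5,0,0,0,0,1]
    - [0.4,-1.5,0,0,0,0,1]
    - [-2,8,0,0,0,0,1]
    - [-6.5,26,0,0,0,0,1]
    - [-30,20,0,0,0,0,1]
    - [-55,14,0,0,0,0,1]
    - [-79,8,0,0,0,0,1]
    - [-74,-15,0,0,0,0,1]
    - [-68,-38,0,0,0,0,1]
    - [-62,-61,0,0,0,0,1]
    - [-62,-61,0,0,0,0,1]

```text
clock: 11.8
ee_pos: [533.8, -201.9, 239.4]
ee_rot: [[-0.0, 0.238, -0.971], [-0.0, -0.971, -0.238], [-1.0, 0.0, 0.0]]
wrist_force: [1.0, -0.2, 0.2]
finger_gap: 0.002
```

```bash
python3 look.py a8
```

```text
t 11.8 tcp [ 533.8 -201.9  239.4] tower [-74.9 -42.3 239.4] F [ 1.  -0.2  0.2] gap 0.0020599593627785664 zyaw 0.2402901041081721
side knob 0.73 (np.float64(323.89304812834223), np.float64(128.5)) 327 angles(fa,ac) [0.01  0.093] knob tower [  1.9 -18.5 259.1] resid [0. 0.]
 fixed across -0.21 [0.048] [  9.4  41.6 255.4] [1.06 9.3 ]
 fixed across 0.21 [-0.009] [ -1.9 -41.7 255.6] [-0.13 -2.01]
```

View pics/a8.png

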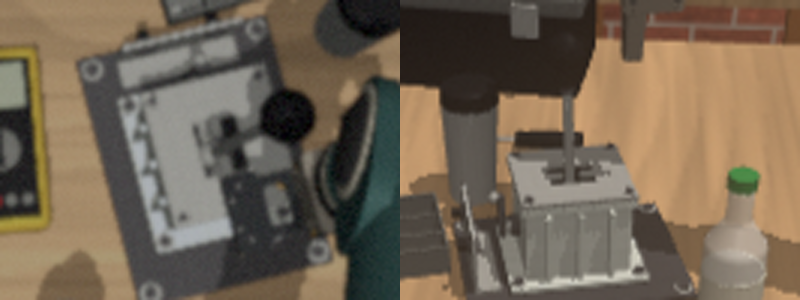

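```bash
cat > topk.py <<'E'
import sys
from cell import read_camera,spotter
from h import *
P=np.load('pose.npz');o=P['o'];y=float(P['yaw']);c,s_=np.cos(y),np.sin(y);R=np.array([[c,-s_],[s_,c]])
t=read_camera('top');m=spotter.masks_of('top','knob')[0]
def sol(uv):
    z=255
    for _ in range(20):
        X=onz(t,uv,z);d=R.T@(X[:2]-o[:2]);z=60+np.sqrt(200**2-d@d)
    return d.round(1),z.round(1),'fa',np.arctan2(d[0],z-60).round(3),'ac',np.arctan2(-d[1],z-60).round(3)
M=m['pixels'];ys,xs=np.where(M);print(m['score'],m['uv'],M.sum(),xs.min(),xs.max(),ys.min(),ys.max(),sol(m['uv']))
(cu,cv_),r=cv2.minEnclosingCircle(np.c_[xs,ys].astype(np.float32));print('circle',cu,cv_,r)
for a in sys.argv[1:]: print(a,sol(eval(a)))
E
python3 topk.py "(430.1,200.3)"
```

```text
0.63 [427.3, 197.7] 337 401 438 192 217 (array([  8. , -33.9]), np.float64(256.9), 'fa', np.float64(0.041), 'ac', np.float64(0.171))
circle 419.3132019042969 206.09339904785156 20.36430549621582
(430.1,200.3) (array([ -0.1, -39.2]), np.float64(256.1), 'fa', np.float64(-0.0), 'ac', np.float64(0.197))
```

Call:
jog_arm:
  rows:
    - [12,3,0,0,0,0,1]
    - [24,6,0,0,0,0,1]
    - [33,8.2,0,0,0,0,1]
    - [37,9.2,0,0,0,0,1]
    - [41,10.2,0,0,0,0,1]
    - [45,11.2,0,0,0,0,1]
    - [49,12.2,0,0,0,0,1]
    - [53,13.2,0,0,0,0,1]
    - [57,14.2,0,0,0,0,1]
    - [61,15.1,0,0,0,0,1]
    - [65,16.1,0,0,0,0,1]
    - [69,17.1,0,0,0,0,1]
    - [73,18.1,0,0,0,0,1]
    - [77,19.1,0,0,0,0,1]
    - [81,20.1,0,0,0,0,1]
    - [85,21,0,0,0,0,1]
    - [88,21.8,0,0,0,0,1]
    - [90,22.3,0,0,0,0,1]

```text
clock: 14.3
ee_pos: [623.6, -177.9, 239.0]
ee_rot: [[-0.001, 0.241, -0.971], [0.001, -0.971, -0.241], [-1.0, -0.001, 0.001]]
wrist_force: [-3.6, -0.9, -2.6]
finger_gap: 0.001
```

```bash
python3 look.py a9
```

```text
t 14.3 tcp [ 623.6 -177.9  239. ] tower [ 18.  -40.6 239. ] F [-3.6 -0.9 -2.6] gap 0.001468698509521024 zyaw 0.24292841980895452
side knob 0.88 (np.float64(308.6842105263158), np.float64(131.5)) 311 angles(fa,ac) [0.263 0.099] knob tower [ 51.8 -19.  252.2] resid [0. 0.]
 fixed across -0.21 [0.27] [ 52.2  40.2 248.8] [2.65 9.05]
 fixed across 0.21 [0.263] [ 50.9 -40.3 249.2] [-0.64 -1.9 ]
```

View pics/a9.png

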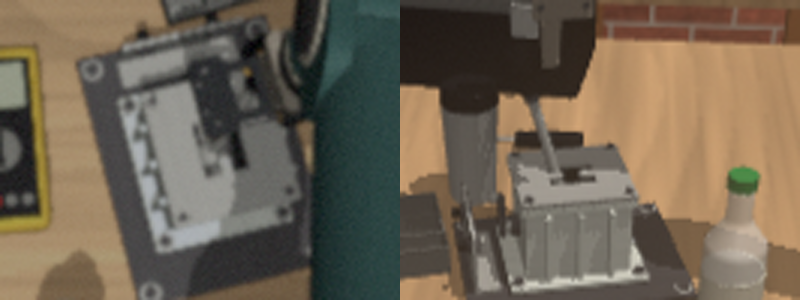

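Call:
jog_arm:
  rows:
    - [1.5,0.4,0,0,0,0,1]
    - [3,0.7,0,0,0,0,1]
    - [4.5,1.1,0,0,0,0,1]
    - [6,1.5,0,0,0,0,1]
    - [6,1.5,0,0,0,0,1]

```text
clock: 15.08
ee_pos: [630.0, -176.7, 239.6]
ee_rot: [[0.0, 0.241, -0.971], [0.0, -0.971, -0.241], [-1.0, 0.0, -0.0]]
wrist_force: [-3.2, -1.0, -1.9]
finger_gap: 0.002
```

Call:
jog_arm:
  rows:
    - [1,0.2,0,0,0,0,1]
    - [2,0.5,0,0,0,0,1]
    - [2,0.5,0,0,0,0,1]

```text
clock: 15.45
ee_pos: [631.8, -176.3, 239.6]
ee_rot: [[0.0, 0.24, -0.971], [-0.0, -0.971, -0.24], [-1.0, 0.0, -0.0]]
wrist_force: [-3.5, -0.7, -1.9]
finger_gap: 0.004
```

Call:
jog_arm:
  rows:
    - [1,0.2,0,0,0,0,1]
    - [2,0.5,0,0,0,0,1]
    - [2,0.5,0,0,0,0,1]

```text
clock: 15.82
ee_pos: [633.5, -175.9, 239.4]
ee_rot: [[-0.001, 0.24, -0.971], [-0.0, -0.971, -0.24], [-1.0, -0.0, 0.001]]
wrist_force: [-4.6, -1.2, -1.7]
finger_gap: 0.003
```

Call:
jog_arm:
  rows:
    - [1,0.2,0,0,0,0,1]
    - [2,0.5,0,0,0,0,1]
    - [2,0.5,0,0,0,0,1]

```text
clock: 16.2
ee_pos: [634.7, -175.5, 239.2]
ee_rot: [[-0.003, 0.24, -0.971], [-0.0, -0.971, -0.24], [-1.0, -0.001, 0.002]]
wrist_force: [-5.6, -0.6, -2.5]
finger_gap: 0.002
```

```bash
python3 look.py a10
```

```text
t 16.2 tcp [ 634.7 -175.5  239.2] tower [ 29.5 -41.  239.2] F [-5.6 -0.6 -2.5] gap 0.0018029040563741954 zyaw 0.24245008209258037
side knob 0.77 (np.float64(305.41346153846155), np.float64(132.5)) 371 angles(fa,ac) [0.319 0.107] knob tower [ 62.4 -20.4 248.9] resid [0. 0.]
 fixed across -0.21 [0.319] [ 61.4  39.7 246.2] [2.99 8.97]
 fixed across 0.21 [0.322] [ 62.  -39.6 246. ] [-0.67 -1.67]
```

View pics/a10.png

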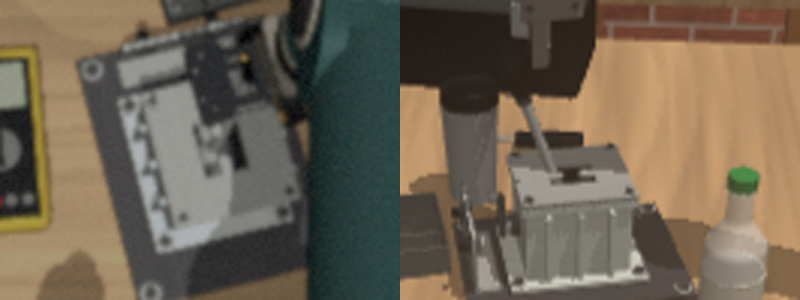

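Call:
jog_arm:
  rows:
    - [1,0.2,0,0,0,0,1]
    - [2,0.5,0,0,0,0,1]
    - [2,0.5,0,0,0,0,1]
    - [2,0.5,0,0,0,0,1]

```text
clock: 16.85
ee_pos: [635.7, -175.3, 239.0]
ee_rot: [[-0.005, 0.24, -0.971], [-0.0, -0.971, -0.24], [-1.0, -0.001, 0.005]]
wrist_force: [-8.7, -1.6, -0.4]
finger_gap: 0.005
```

Call:
jog_arm:
  rows:
    - [1,0.2,0,0,0,0,1]
    - [2,0.5,0,0,0,0,1]
    - [2,0.5,0,0,0,0,1]
    - [2,0.5,0,0,0,0,1]

```text
clock: 17.35
ee_pos: [636.6, -175.0, 238.8]
ee_rot: [[-0.007, 0.24, -0.971], [-0.0, -0.971, -0.24], [-1.0, -0.001, 0.007]]
wrist_force: [-12.2, -1.0, -0.5]
finger_gap: 0.003
```

Call:
jog_arm:
  rows:
    - [-4,-1,0,0,0,0,1]
    - [-14,-3.5,0,0,0,0,1]
    - [-34,-8.5,0,0,0,0,1]
    - [-56,-14,0,0,0,0,1]
    - [-78,-19,0,0,0,0,1]
    - [-100,-55,0,0,0,0,1]
    - [-120,-95,0,0,0,0,1]
    - [-140,-135,0,0,0,0,1]
    - [-160,-175,0,0,0,0,1]
    - [-175,-205,0,0,0,0,1]
    - [-175,-205,0,0,0,0,1]

```text
clock: 18.73
ee_pos: [463.9, -382.6, 240.6]
ee_rot: [[0.003, 0.235, -0.972], [-0.003, -0.972, -0.235], [-1.0, 0.003, -0.002]]
wrist_force: [0.5, 0.1, 0.3]
finger_gap: 0.004
```

```bash
python3 look.py a11; python3 topk.py; python3 - <<'E'
from cell import read_camera
import cv2
cv2.imwrite('pics/top11.png',read_camera('top')['image'])
E
```

```text
t 18.725 tcp [ 463.9 -382.6  240.6] tower [-186.1 -201.   240.6] F [0.5 0.1 0.3] gap 0.004193538340883921 zyaw 0.2374619874894711
side knob 0.75 (np.float64(305.03846153846155), np.float64(133.5)) 287 angles(fa,ac) [0.33  0.071] knob tower [ 64.6 -13.4 248.8] resid [0. 0.]
 fixed across -0.21 [0.328] [ 63.2  39.6 245.6] [2.79 8.16]
 fixed across 0.21 [0.335] [ 64.4 -39.5 245.2] [-1.   -2.38]
0.86 [417.2, 182.9] 509 399 430 169 217 (array([ 51.6, -20.1]), np.float64(252.2), 'fa', np.float64(0.262), 'ac', np.float64(0.104))
circle 414.10504150390625 193.2899169921875 26.62152099609375
```

View pics/a11.png

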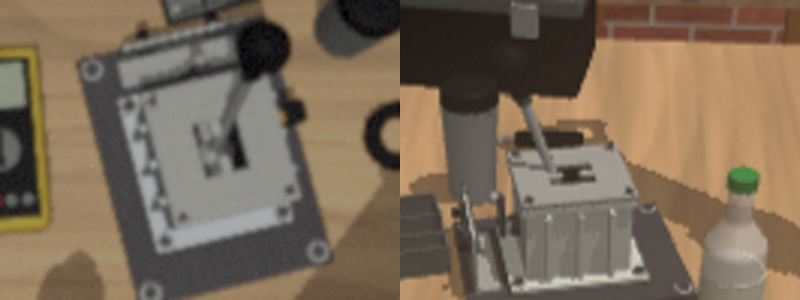

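View pics/top11.png

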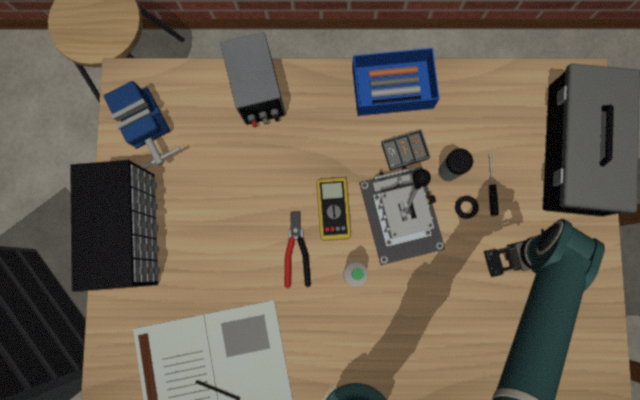

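```bash
python3 topk.py "(421.4,177.3)" | tail -1
```

```text
(421.4,177.3) (array([ 64. , -35.7]), np.float64(246.1), 'fa', np.float64(0.331), 'ac', np.float64(0.189))
```

```bash
python3 -c "
from cell import arm
print(arm.hand_in())"
```

```text
the job is handed in; nothing more can be done
None
```

The shifter is in third and the job is handed in at about 19 s. With the fingers shut, I pushed the lever forward out of second to neutral, across to the right lane, then forward until it stopped. I then backed the arm well clear.

**Home in third:** At the end of the slot the push force rose from about 4 N to 12 N while the tool hardly moved. In the last pictures, both the top and side cameras put the lever at about 0.33 rad forward. That is slightly above the nominal 0.30, which I put down to calibration error. From the top camera the sideways angle is about 0.19, against 0.21 nominal. That is still in the right lane.

**Forces and surroundings:** The highest wrist force I read was about 12 N. In the last top picture the loose items look unmoved against the first one, by eye only.

**Checks that disagreed:** The side-camera and automatic top-camera fits gave sideways angles of only 0.07 to 0.10. The knob is black against the dark toolbox and the mask took in part of the rod, so I relied on picking the knob by hand in the top picture. Midway, the finger hid the knob from the side camera, so I relied on tool position and push force while crossing. Before the final push the hand-picked top view confirmed neutral, in the right lane.

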